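# Feel for the hidden lid release of an instrument case

## Task

Pop the lid of the cream instrument case by its hidden release: touch a fingertip down near either end of the low front ledge (on the robot's side), feel gently along the ledge from there until you come to the notch in it, then press the catch at the bottom of the notch all the way down with the fingertip, so that the lid rises, and draw clear. Do not pry, push or lift the lid itself, and leave the other things on the bench where they are.

Things in the scene. Friction and masses are not known exactly. Their poses are not given: they have to be found in the camera images.
- case: cream plastic instrument case, fixed, 170 (x) by 308 (y) by 62 mm high. Origin: centre of its underside, on the bench; x points to the rear (away from the robot at yaw 0), y along the ledge, z up. The ledge is the strip x = -85 to -45 mm along the front, a free drop to the bench before it; the lid begins at x = -43 mm. Beyond |y| = 80 mm the ledge ends in end blocks 1.5 mm higher.
- ledge (a point): middle of the ledge's top, 65 mm in front of the case's origin and 60 mm up; axes as the case's. One notch, 40 mm long in y, cuts the ledge over its whole depth in x. Its middle lies anywhere from y = -35 to 35 mm and is not reported: find it by touch or eye. The catch fills it, its top 8 mm below the ledge. Beyond |y| = 55 mm the ledge is whole. Rigid: press below 40 N.
- catch (a joint): travel of the release catch in the notch, in m: 0 = up (its top 52 mm above the bench), 0.008 = fully down (44 mm). It slides straight down against 3 to 5 N of friction, stays where it is left, and raises the lid as it goes down.
- lid: ribbed cream lid of the case, 130 (x) by 306 (y) by 22 mm, top at 62 mm above the bench when shut. Origin on its hinge line along the rear lower edge (40 mm above the bench, 85 mm behind the case's centre); axes like the case's when shut. The catch, fully down, tips its front edge up by 0.15 rad (about 20 mm). Not to be touched.
- meter: bystander: hand multimeter lying flat, 175 by 85 by 46 mm high, origin under its centre
- spool_a: bystander: wire spool standing on its flange, 64 mm across, 42 mm high, origin under its centre
- spool_b: bystander: second wire spool, 64 mm across, 42 mm high, origin under its centre
- driver: bystander: screwdriver, 170 mm long along its x, lying on the bench in front of the case, origin near its middle, at its underside
- plug: bystander: flat connector plug, 60 by 50 by 14 mm, lying in front of the case, origin at its underside
- jar: bystander: small closed jar, 48 mm across, 50 mm high, in front of the case, origin under its centre
- standoff: bystander: brass tube 18 mm across and 18 mm high standing loose on one of the case's end blocks (about 125 mm from the case's middle along y), origin under its centre

How it is judged (in metres and radians):
On the way, in this order (a step that is already met when the one before it is completed fails the run):
1. a fingertip touches the front of the case near one end of the ledge (finger centre more than 57 mm from the case's middle along y), the catch still up (contact force between the fingers and case above 0.3 N and (y of the grasp point in the frame of case above 0.057 m or y of the grasp point in the frame of case below -0.057 m) and x of the grasp point in the frame of case between -0.125 and -0.035 m and value of joint catch below 0.001 m), for 0.1 s.
2. further in (less than 54 mm from the middle) the fingertip is touching the ledge or notch, the catch still up (contact force between the fingers and case above 0.3 N and y of the grasp point in the frame of case between -0.054 and 0.054 m and x of the grasp point in the frame of case between -0.125 and -0.035 m and value of joint catch below 0.002 m), for 0.1 s.
3. the fingertip presses the catch down by more than 6.5 mm (contact force between the fingers and case above 0.5 N and x of the grasp point in the frame of case between -0.125 and -0.035 m and value of joint catch above 0.0065 m), for 0.05 s.
At the end, for the whole second after the job is handed in: The catch is down by more than 6.5 of its 8 mm, the lid stands up by more than 0.11 rad and is at rest, and no bystander is more than 20 mm from where it stood (value of joint catch above 0.0065 m and angle between lid's own z axis and vertical above 0.11 rad and angular speed of lid below 0.05 rad/s and distance of each of meter, spool_a, spool_b, driver, plug, jar, standoff from where it was at the start of the episode below 0.02 m); the robot touches nothing.
It fails at once if the robot touches the lid with more than 3 N (prying, pushing or lifting it) (contact force between any of the fingers, the arm and lid above 3 N).
It fails at once if the fingers press on the case with more than 40 N (contact force between the fingers and case above 40 N).
It fails at once if a bystander is moved by more than 20 mm or lifted (distance of any of meter, spool_a, spool_b, driver, plug, jar, standoff from where it was at the start of the episode above 0.02 m).
It also fails if it takes over 64 s, if anything falls off the work surface, if the arm or the gripper's body presses on something with over 40 N, if the wrist force passes 120 N, or if a joint passes its speed limit or range.

## Robot

A 7-joint arm with a two-finger parallel gripper is mounted at the origin on the work surface. World frame = base frame: x ahead of the robot, y to its left, z up, the work surface at z = 0. Lengths are in m, angles in degrees, forces in N, time in s.
With the tool pointing down it reaches from about 0.425 to 0.875 m from the base axis. Payload 8.4 kg.
Tool frame: the origin (TCP) lies on the mounting face of the last link; the fingertips stand 182 mm ahead of it and the grasp point (between the pads) lies 164 mm ahead of it; z points along the fingers, y is the direction in which the jaws open and shut (so a half turn about z gives the same grasp; the last joint's range is limited). The gripper opens to 87 mm and grips with 3 to 60 N. Pads are 19 mm wide; open, the fingers measure 117 mm over their backs; the gripper's body (75 mm by 190 mm) begins 51 mm behind the grasp point.
Start: joints at [-78.277, 19.091, 2.286, 83.961, -0.768, 76.965, -3.352], TCP at [0.194, 0.62, 0.405] pointing down, gripper open.
Joint ranges: [-147.57, 147.57], [-21.85, 119.76], [-74.77, 79.35], [14.55, 137.4], [-85.83, 265.84], [4.83, 119.75], [-152.11, 152.11]. Speed limits (degrees/s): [127.2, 127.2, 159.86, 159.86, 180, 180, 180].

## Interface

Orientations are given as [roll, pitch, yaw] about the fixed x, y, z axes, in that order (R = Rz(yaw) Ry(pitch) Rx(roll)).
In Python, from station import ctrl gives the robot as it stands.
- The arm moves only by the tool apply_moves, never from a script. Its argument "deltas" is a list that holds one entry, the list of rows, each a list of 5 numbers: the finger opening in mm, from 0 to 87, then the shift along the world's x, y, z in mm, then the turn about the world's z in rad. In form: [[[hand, tx, ty, tz, spin], ...]]. A call has 1 to 12 rows; each row shifts and turns the pose as measured when the row begins; what a row does not reach is not made up. A row lasts 1/12 s, in which the tool goes at most 41.7 mm and 7.16 degrees, less where a joint would pass 70% of its speed; a pose out of reach is approached as far as the arm can. A call is refused whole if a number of a shift passes 41.7 or a number of a turn 0.125, either way. A call with a gripper value outside its range is refused whole. The fingers move at their own pace and stop on an object; "force" is the grip in N (left out, the last holds). Time passes only in rows, so rows that do not move let the fingers close. It gives the time, the measured TCP pose, the force and the opening at its end, in the units of the state.
- ctrl.state(): the state, without advancing time (a new reading comes with each control period).
- ctrl.camera(name): name is "side" or "top"; returns (picture, depth): 384x512x3 uint8, blue, green, red; 384x512 float32, m along the optical axis (not along the pixel's ray), 0 where there is no reading.
- ctrl.camera_params(name): a dict with "fx", "fy", "cx", "cy" (pixels), "distortion" ([k1, k2, p1, p2, k3] as OpenCV has them; the pictures are not rectified), "R" (3x3) and "t" (3): a world point X has camera coordinates R X + t. Camera axes: x right, y down, z forward; pixel columns grow to the right and rows downward; lengths in m; the calibration is good to about 2 mm. A picture is of the moment at which its call begins. camera_params takes no time and is no camera call.
- ctrl.sign_off(): hands the job in, once; it reports no verdict.
The state is a dict: "t": time; "joints": joint angles; "dq": joint speeds; "joint_efforts": joint torques, N m; "position": TCP position; "tool_rot": TCP orientation; "contact_force": force on the tool from outside, world axes, zero at the start; "ft_torque": the same for the moment, N m; "width": finger opening in m.
Only numpy, scipy, OpenCV 4.12 (cv2) and the standard library are available. Lean on these libraries where they do the work, as an engineer would, in place of code of your own. Each camera call takes 0.05 s, during which the arm holds its last target.

## Working session

There is one attempt and no reset: what is moved stays moved. The work goes in short steps, Python scripts to look and compute and a tool call to move; the robot and the scene stay as the last step left them, time stands still between calls to the robot, and variables do not carry over. Pictures are saved under pics/ and viewed, and the job is handed in when it is done.

Besides the shell and the picture viewer there is one more tool, called after "Request:" in YAML: its name, and indented under it one key for each argument. apply_moves: Moves the arm, as the interface text tells. Its arguments: {"type":"object","properties":{"deltas":{"type":"array","items":{"type":"array","items":{"type":"array","items":{"type":"number"}}}},"force":{"type":"number"}},"required":["deltas"]}

```bash
mkdir -p pics; python3 - <<'E'
from station import ctrl
import cv2,numpy as np
s=ctrl.state();print({k:np.round(v,3).tolist() for k,v in s.items()})
for n in("side","top"):
    p,d=ctrl.camera(n);cv2.imwrite(f"pics/{n}0.png",p);np.savez(f"pics/{n}0.npz",p=p,d=d)
    print(n,ctrl.camera_params(n))
E
```

```text
{'t': 0.0, 'joints': [-78.277, 19.132, 2.286, 84.011, -0.766, 76.964, -3.349], 'dq': [0.037, 0.057, -0.007, 0.037, -0.061, -0.122, -0.045], 'joint_efforts': [0.001, -65.637, 1.336, -40.38, -0.06, 0.045, 0.0], 'position': [0.194, 0.62, 0.404], 'tool_rot': [-179.908, 0.008, 162.593], 'contact_force': [0.115, 0.408, -0.311], 'ft_torque': [0.007, 0.04, -0.001], 'width': 0.087}
side {'fx': 391.8475921487993, 'fy': 391.8475921487993, 'cx': 256.2093200470969, 'cy': 192.22107882603245, 'distortion': array([0.01826497, 0.        , 0.        , 0.        , 0.        ]), 'R': array([[ 9.99774204e-01, -1.59947937e-02,  1.39895542e-02],
       [-1.82578612e-04, -6.64789259e-01, -7.47030928e-01],
       [ 2.12487109e-02,  7.46859698e-01, -6.64642072e-01]]), 't': array([-0.58459052,  0.06935969,  0.99433026])}
top {'fx': 457.31119505002493, 'fy': 457.31119505002493, 'cx': 253.60802058019868, 'cy': 190.6460913836448, 'distortion': array([-0.12597337,  0.        ,  0.        ,  0.        ,  0.        ]), 'R': array([[-1.01098845e-01, -9.94876269e-01, -4.83213219e-04],
       [-9.73618109e-01,  9.90384473e-02, -2.05570339e-01],
       [ 2.04564908e-01, -2.03124587e-02, -9.78642224e-01]]), 't': array([0.04154762, 0.57482493, 1.15949026])}
```

View pics/side0.png

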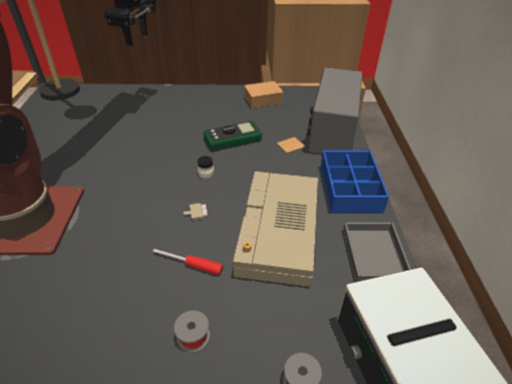

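View pics/top0.png

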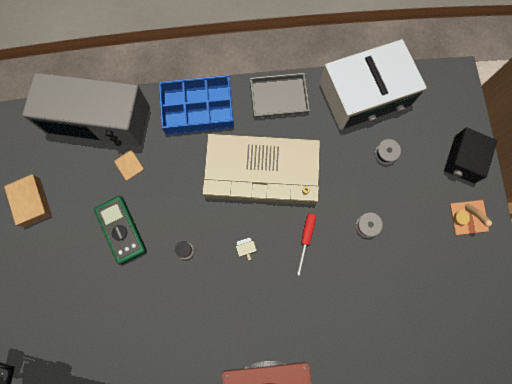

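Side view: the case spans about (237-320, 172-285), with the standoff at (247,246). Top view: the case spans about (204-321, 136-205), with the standoff at (306,190). I'll enlarge both.

```bash
python3 - <<'E'
import cv2,numpy as np
for n,(x0,y0,x1,y1) in {"top":(195,125,330,210),"side":(225,160,330,295)}.items():
    p=np.load(f"pics/{n}0.npz")["p"][y0:y1,x0:x1]
    k=min(800//p.shape[1],600//p.shape[0])
    p=cv2.resize(p,None,fx=k,fy=k,interpolation=cv2.INTER_CUBIC)
    print(n,k);cv2.imwrite(f"pics/{n}0z.png",p)
E
```

```text
top 5
side 4
```

View pics/top0z.png

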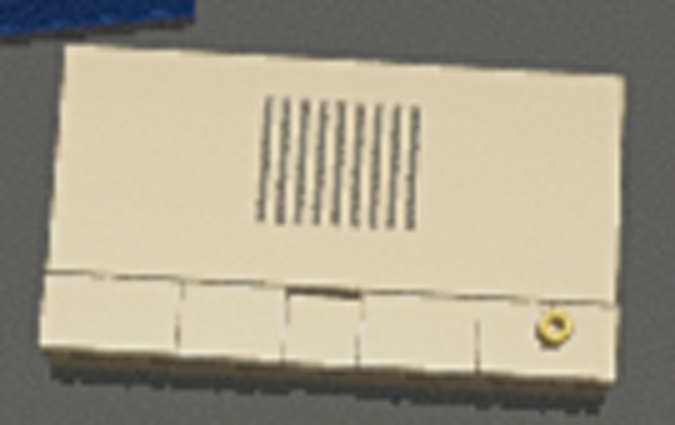

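View pics/side0z.png

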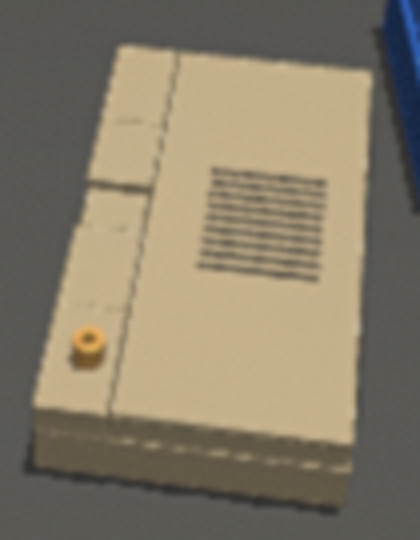

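Top zoom (5x, offset 195,125): end-block joints are at columns 180 and 478, and the notch runs from 287 to 360. That puts the notch middle a few mm to +y of the case's middle. Next I'll measure the case pose.

```bash
cat > h.py <<'E'
import cv2,numpy as np
from station import ctrl
P={n:ctrl.camera_params(n) for n in("top","side")}
def K(n):
    c=P[n];return np.array([[c["fx"],0,c["cx"]],[0,c["fy"],c["cy"]],[0,0,1]]),np.array(c["distortion"])
def rays(n,uv):
    k,d=K(n);q=cv2.undistortPoints(np.array(uv,float).reshape(-1,1,2),k,d).reshape(-1,2)
    R=np.array(P[n]["R"]);t=np.array(P[n]["t"])
    return -R.T@t,np.c_[q,np.ones(len(q))]@R,q
def plane(n,uv,z):
    o,r,_=rays(n,uv);return o+r*((z-o[2])/r[:,2])[:,None]
def tri(uv1,uv2):
    out=[]
    _,_,a=rays("top",uv1);_,_,b=rays("side",uv2)
    M=[np.c_[P[n]["R"],P[n]["t"]] for n in("top","side")]
    X=cv2.triangulatePoints(M[0],M[1],a.T,b.T);return (X[:3]/X[3]).T
def cloud(n,f):
    z=np.load(f);d=z["d"];h,w=d.shape
    uv=np.stack(np.meshgrid(np.arange(w),np.arange(h)),-1).reshape(-1,2)
    o,r,_=rays(n,uv);return (o+r*d.reshape(-1,1)).reshape(h,w,3),z["p"],d
E
python3 - <<'E'
from h import *
for n in("top","side"):
    X,p,d=cloud(n,f"pics/{n}0.npz")
    hsv=cv2.cvtColor(p,cv2.COLOR_BGR2HSV)
    m=((hsv[...,2]>120)&(hsv[...,1]>25)&(hsv[...,1]<110)&(d>0)).astype(np.uint8)
    x0,y0,x1,y1={"top":(195,125,330,210),"side":(225,160,330,295)}[n]
    mm=np.zeros_like(m);mm[y0:y1,x0:x1]=m[y0:y1,x0:x1]
    k,l,st,_=cv2.connectedComponentsWithStats(mm);i=1+st[1:,4].argmax()
    top=(l==i)&(X[...,2]>.055)
    print(n,st[i],"z median",np.median(X[...,2][top]),top.sum())
    c=X[top];r=cv2.minAreaRect((c[:,:2]*1000).astype(np.float32));print(r,cv2.boxPoints(r).round(1).tolist())
# triangulated corners: rear-left, rear-right, front-left, front-right
T=np.array([(65,45),(624,77),(40,347),(615,380)])/5.+[195,125]-.4
S=np.array([(372,72),(353,440),(118,46),(35,405)])/4.+[225,160]-.4
print(tri(T,S).round(4)); print("notch/joints top z60",plane("top",np.array([(287,330),(360,330),(180,315),(478,345)])/5.+[195,125]-.4,.060).round(4))
print("side notch, joints",plane("side",np.array([(120,188),(105,229),(130,121),(92,304)])/4.+[225,160]-.4,.060).round(4))
E
```

```text
top [ 202  134  118   68 6927] z median 0.06114649749038503 6621
((640.6559448242188, -45.16163635253906), (308.57635498046875, 172.02073669433594), 81.00126647949219) [[531.5999755859375, -184.10000610351562], [701.5, -211.0], [749.7000122070312, 93.80000305175781], [579.7999877929688, 120.69999694824219]]
side [ 233  171   85  100 6618] z median 0.062137160702070815 6318
((639.772705078125, -45.41029357910156), (311.44970703125, 168.8997039794922), 80.63629150390625) [[531.0999755859375, -185.3000030517578], [697.7999877929688, -212.8000030517578], [748.4000244140625, 94.5], [581.7999877929688, 122.0]]
[[ 0.7477  0.0926  0.062 ]
 [ 0.6973 -0.2095  0.0654]
 [ 0.5801  0.1191  0.0627]
 [ 0.5321 -0.1831  0.0614]]
notch/joints top z60 [[ 0.5766 -0.0126  0.06  ]
 [ 0.5726 -0.0513  0.06  ]
 [ 0.5905  0.0435  0.06  ]
 [ 0.5582 -0.113   0.06  ]]
side notch, joints [[ 0.5797 -0.016   0.06  ]
 [ 0.5704 -0.051   0.06  ]
 [ 0.5869  0.0459  0.06  ]
 [ 0.5627 -0.1104  0.06  ]]
```

Both views agree with the given sizes: the case centre is at about (0.640, -0.045), yaw -9°, ledge top near 60 mm. The notch middle is at case y ≈ +2 mm. I'll start at the +y end, since the standoff is at -y: case (-70, +66) is world (0.581, 0.031). Tool yaw will be 81° with fingers closed, so the fingertip is 19 mm along y. Moving over high first.

Request:
apply_moves:
  deltas:
    - [[0, 19, -29, 0, -0.07], [0, 19, -29, 0, -0.07], [0, 19, -29, 0, -0.07], [0, 19, -29, 0, -0.07], [0, 19, -29, 0, -0.07], [0, 19, -29, 0, -0.07], [0, 19, -29, 0, -0.07], [0, 19, -29, 0, -0.07], [0, 19, -29, 0, -0.07], [0, 19, -29, 0, -0.07], [0, 19, -29, 0, -0.07], [0, 19, -29, 0, -0.07]]
  force: 20

```text
t: 1.1
position: [0.421, 0.2598, 0.3975]
tool_rot: [-179.4, -0.2, 113.2]
contact_force: [0.1, 1.2, 0.2]
width: 0.0149
```

Request:
apply_moves:
  deltas:
    - [[0, 20, -28, 0, -0.07], [0, 20, -28, 0, -0.07], [0, 20, -28, 0, -0.07], [0, 20, -28, 0, -0.07], [0, 20, -28, -10, -0.07], [0, 20, -28, -15, -0.07], [0, 20, -28, -15, -0.07], [0, 20, -28, -20, -0.07], [0, 0, 0, -20, 0], [0, 0, 0, 0, 0], [0, 0, 0, 0, 0]]

```text
t: 2.02
position: [0.5878, 0.0131, 0.3147]
tool_rot: [-179.7, -0.0, 78.6]
contact_force: [-0.4, -0.2, 0.6]
width: 0.0004
```

```bash
python3 - <<'E'
from station import ctrl
import numpy as np
s=ctrl.state();print({k:np.round(s[k],4).tolist() for k in("t","position","tool_rot","contact_force","width","joints")})
E
```

```text
{'t': 2.0167, 'position': [0.5878, 0.0131, 0.3147], 'tool_rot': [-179.6709, -0.0469, 78.5666], 'contact_force': [-0.3925, -0.1791, 0.6079], 'width': 0.0004, 'joints': [-36.3786, 17.9949, 37.2427, 100.6934, -11.9721, 65.6039, -6.8785]}
```

Now align above the touch point and come down to about 20 mm over the ledge.

Request:
apply_moves:
  deltas:
    - [[0, -4, 9, -13, 0.02], [0, -3, 9, -13, 0.02], [0, 0, 0, -13, 0], [0, 0, 0, -10, 0], [0, 0, 0, 0, 0], [0, 0, 0, 0, 0]]

```text
t: 2.52
position: [0.5805, 0.0357, 0.2683]
tool_rot: [-179.8, -0.3, 81.3]
contact_force: [1.0, 0.4, -0.3]
width: 0.0006
```

```bash
python3 - <<'E'
from h import *
for n,(x0,y0,x1,y1) in {"top":(180,105,340,225),"side":(205,120,340,295)}.items():
    p,d=ctrl.camera(n);np.savez(f"pics/{n}1.npz",p=p,d=d);p=p[y0:y1,x0:x1]
    k=min(800//p.shape[1],600//p.shape[0])
    cv2.imwrite(f"pics/{n}1z.png",cv2.resize(p,None,fx=k,fy=k,interpolation=cv2.INTER_CUBIC))
s=ctrl.state();print({k:np.round(s[k],4).tolist() for k in("t","position","tool_rot","contact_force","width")})
E
```

```text
{'t': 2.6167, 'position': [0.5806, 0.0355, 0.2686], 'tool_rot': [-179.8654, -0.3022, 81.3282], 'contact_force': [0.1138, 1.2553, 1.0773], 'width': 0.0006}
```

View pics/side1z.png

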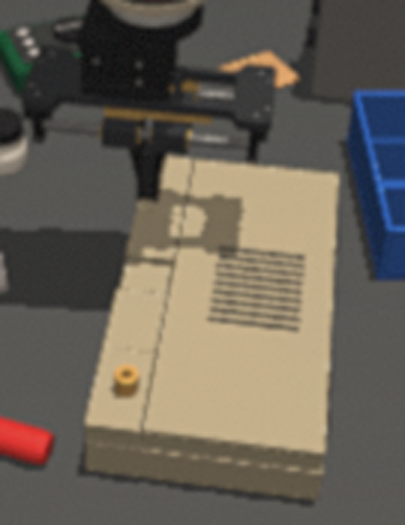

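View pics/top1z.png

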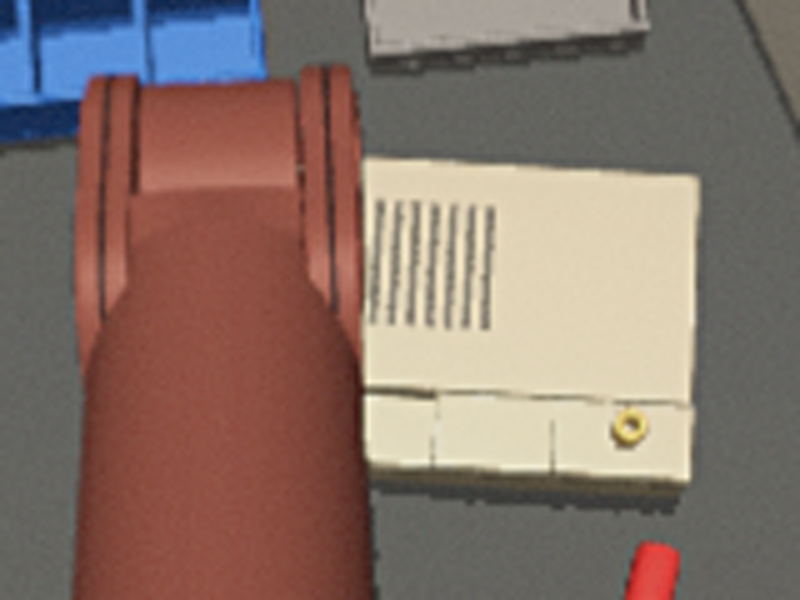

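The side view shows the closed fingertip at about (148,195) in the zoom, over the front ledge and well inside the +y end. In the top view the arm hides the fingers. Moving in 4 mm from the block and descending gently.

Request:
apply_moves:
  deltas:
    - [[0, -0.6, -4, -8, 0], [0, 0, 0, -8, 0], [0, 0, 0, -4, 0], [0, 0, 0, -2, 0], [0, 0, 0, 0, 0]]

```text
t: 3.03
position: [0.5806, 0.0299, 0.246]
tool_rot: [180.0, -0.3, 81.2]
contact_force: [0.5, 0.1, -0.2]
width: 0.0003
```

Request:
apply_moves:
  deltas:
    - [[0, 0, 0, -1.5, 0], [0, 0, 0, -1.5, 0], [0, 0, 0, -1, 0], [0, 0, 0, -1, 0]]

```text
t: 3.37
position: [0.5809, 0.0295, 0.2427]
tool_rot: [-180.0, -0.4, 81.2]
contact_force: [-6.0, 0.1, 14.6]
width: 0.0004
```

Contact on the ledge at about 14 N, tip height about 60.7 mm. That agrees with 60 mm. Holding it a moment.

Request:
apply_moves:
  deltas:
    - [[0, 0, 0, -0.6, 0], [0, 0, 0, -0.6, 0], [0, 0, 0, -0.6, 0]]

```text
t: 3.62
position: [0.5809, 0.0292, 0.2427]
tool_rot: [-179.9, -0.5, 81.2]
contact_force: [-3.6, -0.5, 6.5]
width: 0.0002
```

Step 1 condition holds (case y ≈ +64 mm). Sliding inwards along the ledge with light pressure.

Request:
apply_moves:
  deltas:
    - [[0, -0.5, -3, -0.5, 0], [0, -0.5, -3, -0.5, 0], [0, -0.5, -3, -0.5, 0], [0, -0.5, -3, -0.5, 0], [0, -0.5, -3, -0.5, 0], [0, -0.5, -3, -0.5, 0]]

```text
t: 4.12
position: [0.58, 0.015, 0.2427]
tool_rot: [179.7, -0.9, 81.5]
contact_force: [-0.5, 3.2, 5.7]
width: 0.0003
```

Case y ≈ +50 mm with 5.7 N and friction felt. I'll continue.

Request:
apply_moves:
  deltas:
    - [[0, -0.6, -3, -0.5, 0], [0, -0.6, -3, -0.5, 0], [0, -0.6, -3, -0.5, 0], [0, -0.6, -3, -0.5, 0], [0, -0.6, -3, -0.5, 0], [0, -0.6, -3, -0.5, 0], [0, -0.6, -3, -0.5, 0]]

```text
t: 4.7
position: [0.5784, -0.0024, 0.2427]
tool_rot: [179.3, -1.5, 81.7]
contact_force: [-0.2, 4.1, 6.1]
width: 0.0007
```

Request:
apply_moves:
  deltas:
    - [[0, -0.7, -3, -0.5, 0], [0, -0.7, -3, -0.5, 0], [0, -0.7, -3, -0.5, 0], [0, -0.7, -3, -0.5, 0], [0, -0.7, -3, -0.5, 0], [0, -0.7, -3, -0.5, 0]]

```text
t: 5.2
position: [0.5763, -0.0181, 0.2424]
tool_rot: [178.9, -1.9, 82.0]
contact_force: [-0.2, 5.1, 5.5]
width: 0.0
```

The arm is tilting about 2° from the drag, so the tip trails by about +5 mm in y and +4 mm in x. I'll correct x away from the lid and keep going.

Request:
apply_moves:
  deltas:
    - [[0, -1.2, -3, -0.4, 0], [0, -1.2, -3, -0.4, 0], [0, -1.2, -3, -0.4, 0]]

```text
t: 5.45
position: [0.5734, -0.0271, 0.242]
tool_rot: [178.8, -2.0, 82.0]
contact_force: [0.1, 2.8, 3.1]
width: 0.0002
```

Request:
apply_moves:
  deltas:
    - [[0, -1, -3, -0.5, 0], [0, -0.8, -3, -0.5, 0], [0, -0.8, -3, -0.5, 0]]

```text
t: 5.7
position: [0.5694, -0.0386, 0.2392]
tool_rot: [178.9, -1.9, 81.9]
contact_force: [0.6, -0.5, 0.2]
width: 0.0007
```

The contact force vanished and the tip sank below ledge height, so it is in the notch. The tip is at case (-67, +1) mm, matching the view's estimate of +2 mm. Pressing straight down now.

Request:
apply_moves:
  deltas:
    - [[0, -2, 0, -1.5, 0], [0, 0, 0, -1.5, 0], [0, 0, 0, -1.5, 0], [0, 0, 0, -1.5, 0]]

```text
t: 6.03
position: [0.5664, -0.0407, 0.2324]
tool_rot: [179.0, -1.8, 81.8]
contact_force: [-2.4, 0.3, 6.6]
width: -0.0002
```

Request:
apply_moves:
  deltas:
    - [[0, 0, 0.5, -1.5, 0], [0, 0, 0, -1.5, 0], [0, 0, 0, -1.5, 0], [0, 0, 0, -1.5, 0]]

```text
t: 6.37
position: [0.5664, -0.0406, 0.227]
tool_rot: [179.0, -1.8, 81.8]
contact_force: [-1.9, 0.4, 6.9]
width: 0.0005
```

Request:
apply_moves:
  deltas:
    - [[0, 0, 0, -1.2, 0], [0, 0, 0, -1, 0], [0, 0, 0, -1, 0]]

```text
t: 6.62
position: [0.5666, -0.041, 0.2264]
tool_rot: [179.1, -1.9, 81.8]
contact_force: [-7.3, 0.2, 16.1]
width: 0.0005
```

It has reached the bottom: force jumped to 16 N and the tip is at about 44 mm, the catch's full-down height. One more gentle press, then draw up and away from the lid.

Request:
apply_moves:
  deltas:
    - [[0, 0, 0, -1, 0], [0, 0, 0, -0.8, 0], [0, 0, 0, 4, 0], [0, 0, 0, 5, 0], [0, -1, 0, 8, 0], [0, -2, 0, 12, 0], [0, -3, 0, 15, 0], [0, -5, 0, 20, 0], [0, -5, 0, 20, 0], [0, -10, 0, 20, 0]]

```text
t: 7.45
position: [0.5385, -0.0406, 0.3338]
tool_rot: [179.4, -1.7, 81.8]
contact_force: [0.4, 0.9, 0.2]
width: 0.0005
```

Request:
apply_moves:
  deltas:
    - [[0, -5, 25, 20, 0], [0, -5, 30, 10, 0], [0, -5, 30, 5, 0], [0, -5, 30, 0, 0], [0, -5, 30, 0, 0], [0, 0, 30, 0, 0], [0, 0, 30, 0, 0], [0, 0, 30, 0, 0], [0, 0, 0, 0, 0], [0, 0, 0, 0, 0]]

```text
t: 8.28
position: [0.5072, 0.1995, 0.3873]
tool_rot: [178.5, -2.3, 81.3]
contact_force: [-0.2, -1.5, 0.5]
width: 0.0005
```

```bash
python3 - <<'E'
from h import *
for n in("top","side"):
    p,d=ctrl.camera(n);np.savez(f"pics/{n}2.npz",p=p,d=d);cv2.imwrite(f"pics/{n}2.png",p)
    X,p,d=cloud(n,f"pics/{n}2.npz")
    # lid-height profile along case x at case y=-60 & -100
    c=np.array([.640,-.045]);a=np.radians(-9);ex=np.array([np.cos(a),np.sin(a)]);ey=np.array([-ex[1],ex[0]])
    q=X[...,:2]-c;lx=q@ex;ly=q@ey;z=X[...,2]
    for x in(-65,-38,-20,20,60,80):
        m=(abs(lx-x/1e3)<.004)&(abs(ly+.09)<.04)&(d>0)&(z>.03);print(n,x,m.sum(),np.median(z[m]).round(4) if m.any() else None)
    m=(abs(lx+.065)<.012)&(abs(ly-.002)<.01)&(d>0)&(z>.03);print("catch z",m.sum(),np.median(z[m]).round(4) if m.any() else None)
s=ctrl.state();print({k:np.round(s[k],4).tolist() for k in("t","position","contact_force")})
E
```

```text
top -65 94 0.0611
top -38 163 0.0737
top -20 84 0.0775
top 20 79 0.0722
top 60 77 0.0656
top 80 78 0.0629
catch z 67 0.044
side -65 99 0.0624
side -38 77 0.0809
side -20 101 0.0786
side 20 102 0.0724
side 60 100 0.0665
side 80 99 0.0632
catch z 38 0.0449
{'t': 8.3833, 'position': [0.5073, 0.1988, 0.3871], 'contact_force': [0.1043, -0.2932, 0.6067]}
```

View pics/top2.png

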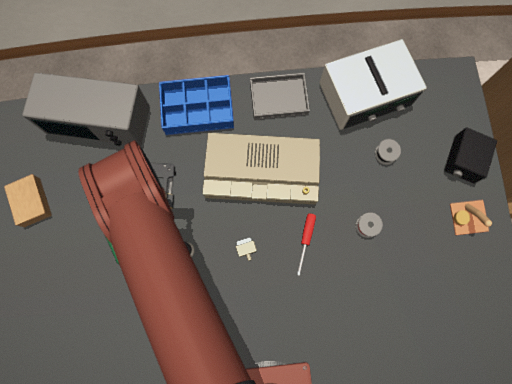

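View pics/side2.png

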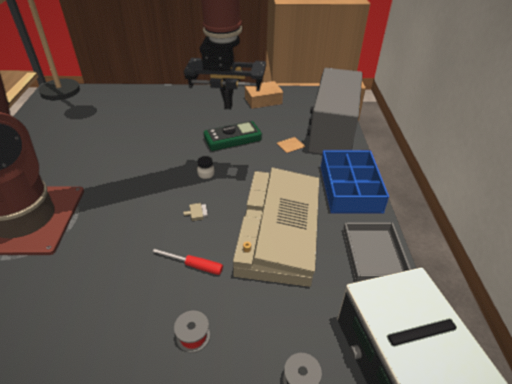

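The lid stands up: its slope is about 15.4 mm over 100 mm, or 0.15 rad. The catch top reads 44–45 mm. All the bystanders seen are at the same pixels as before (standoff at side (247,246), plug, driver, jar, meter, spools), and the gripper is well clear.

```bash
python3 -c "
from station import ctrl
print(ctrl.sign_off())"
```

```text
the job is handed in; nothing more can be done
None
```

The case lid is open and the job is handed in at about 8.4 s; the hand-in gave no verdict. With the fingers closed, I touched the ledge at about case y = +64 mm. I then slid inwards at about 3–6 N until the tip dropped into the notch at about y = +1 mm. There I pressed the catch to its stop and drew clear.

**Final checks:**
- **Catch:** its top reads 44.0 mm in the top view and 44.9 mm in the side view, so it is fully down, or within about 1 mm of it.
- **Lid:** it stands at about 0.15 rad.
- **Bystanders:** in the side view all of them look to be at the same pixels as at the start. The arm hides the meter and most of the jar in the top view.
- **Forces:** the highest reading at the end of any move was about 16 N, against the 40 N limit. I did not read the force during the last press at the stop.

**Disagreements:**
- The two views put the notch middle at +2.9 mm and +1.2 mm; the touch agreed with both.
- Dragging along the ledge tilted the tool by about 2°. I allowed for this by keeping the fingertip further from the lid.
- Just behind the lid's front edge (case x = -38 mm), the top view reads 74 mm high and the side view 81 mm. This is probably edge pixels, since the rest of the lid's profile agrees within about 1 mm.

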